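# Ease the cheese cutter's locking nut two turns and push its fence home

## Task

Free the wire cheese cutter's fence for a wider cheese: with a fingertip on its knurled rim, roll the black locking nut two full turns anticlockwise seen from above (within a quarter turn; at no time past two and a half), and only then push the fence along its slot, away from the wire, until it is fully home against the end stop. Touch and push only: take neither nut nor fence between the fingers. Leave the wire bow down and the cheese and all else on the table where they are.

Things in the scene. Friction and masses are not known exactly. Their poses are not given: they have to be found in the camera images.
- board: (All sizes in mm.) The cheese cutter's white marble slab, 220 (x) by 420 (y), 25 thick, fixed on the table. Origin: centre of its underside, on the table; its deck (upper face) is 25 above. The fence's slot runs along the board's y axis at x = 0. The cutting wire lies in a groove across the deck at y = +160; home for the fence is the other way, towards -y.
- end_stop (a point): Middle of the end stop's face that the fence's foot meets: board x = 0, y = -170, 6 above the deck. The stop is a fixed steel bar 90 (x) by 12 (y), 12 high, across the slot near the board's -y end.
- fence: The steel fence: an upright plate 160 long (x), 8 thick, 55 high, and behind it a foot 70 wide (x), 8 thick, that carries the nut. Origin: on the nut's axis at deck height; axes parallel to the board's. The foot runs from y = -35 to the plate, whose back is at y = +67. Home: foot against the end stop, origin at board y = -135. It starts 50 to 100 from home and moves along the board's y only.
- fence_face (a point): Middle of the plate's face towards the wire, the face to push to send the fence home: fence x = 0, y = +75, 28 above the deck. A toothed clamp in the slot locks the fence until the nut has been eased about 1.65 turns; from then on it slides with about 8 N of drag, more when pushed fast, and stays where it is left.
- nut (a joint): Rotation of the black locking nut in rad from tight: 0 at the start, growing anticlockwise seen from above; two full turns are 12.57. Rim of 30 upright knurls, 57 across their crests; body 53 across, 20 high, its underside 9 above the deck (1 above the foot) when tight. It climbs its thread by 2 per turn, turns with about 0.035 N m of friction and stays where it is left.
- nut_top (a point): Centre of the nut's flat top, on its vertical axis: 29 above the deck when tight, 33 after two turns. It turns with the nut: its x axis runs along the white bar on the top, which points at the red line on the foot (board +y, towards the plate) when tight and again after each full turn. The stud, 8 across, stands 3 above the top when tight, below it after two turns.
- bow (a joint): The wire bow's hinge at the slab's far (+x) edge: 0 = down with the wire in its groove, growing as the handle is raised (rad). The bow, a steel rod 8 thick in the plane board y = +160, rises 78 above the deck. It must stay down.
- bow_handle (a point): Middle of the bow's black handle, about 80 long, 18 thick, standing out from the slab's near (-x) edge, about 47 above the table.
- cheese_piece: Loose piece of cheese, 55 (x) by 42 (y) by 38 high, on the deck between fence and wire, in the slab's far (+x) half. Origin: centre of its underside. Leave it.
- water_bottle: Small clear water bottle with teal cap, 62 across, 162 high, standing. Origin: centre of its underside. Leave it.
- water_bottle2: A second, equal water bottle. Leave it.
- tasting_glass: Tasting glass, a clear cup 62 across, 95 high, standing. Origin: centre of its underside. Leave it.
- cheese_knife: Cheese knife lying flat, 210 long, black handle to -x, up to 14 high. Origin: under its middle. Leave it.
- pen: White and blue pen lying flat, 135 long, 11 thick, on the score sheets. Origin: under its middle. Leave it.
There are look-alikes about, which are no part of the job. Leave any purple or yellow look-alike of the part that bears fence alone.

How it is judged:
By the outcome, as a careful person would: the job done as asked, in the order asked, and still so for the second after the job is handed in, with the robot touching nothing.
It also fails if it takes over 72 s, if anything falls off the work surface, if the arm or the gripper's body presses on something with over 40 N, if the wrist force passes 120 N, or if a joint passes its speed limit or range.

## Robot

A 6-joint arm with a two-finger parallel gripper is mounted at the origin on the work surface. World frame = base frame: x ahead of the robot, y to its left, z up, the work surface at z = 0. Lengths are in mm, angles in degrees, forces in N, time in s.
With the tool pointing down it reaches from about 300 to 875 mm from the base axis. Payload 6.4 kg.
Tool frame: the origin (TCP) lies at the very end of the fingers, on their centre line; the grasp point (between the pads) lies 19 mm behind it (robot.grasp_offset is the distance from the TCP to the grasp point, in mm); z points along the fingers, x is the direction in which the jaws open and shut, and the axes are right-handed (so a half turn about z gives the same grasp; the last joint's range is limited). The gripper opens to 88 mm and grips with 3 to 60 N. Pads are 18 mm wide; open, the fingers measure 123 mm over their backs; the gripper's body (75 mm by 187 mm) begins 45 mm behind the grasp point.
Start: joints at [-78.341, 10.359, 92.074, -0, 77.567, -11.82], TCP at [229.112, -527.398, 238.714] pointing down, gripper open.
Joint ranges: [-171.53, 171.53], [-51.25, 118.39], [17.06, 147.69], [-65.23, 245.23], [0, 150.52], [-178.68, 178.68]. Speed limits (degrees/s): [147.25, 147.25, 172.46, 180, 180, 180].

## Interface

Orientations are given as [roll, pitch, yaw] about the fixed x, y, z axes, in that order (R = Rz(yaw) Ry(pitch) Rx(roll)).
In Python, from workcell import robot, grab_frame gives the robot as it stands.
- The arm moves only by the tool servo_tool, never from a script. Its argument "rows" is text: rows parted by semicolons, each of 6 numbers parted by spaces: the shift along the world's x, y, z as a fraction of full scale, then the turn, a rotation vector about the world's x, y, z as a fraction of full scale. A call has exactly 10 rows; each row is the pose to reach, as a shift and turn from the pose measured when the call began; what a row does not reach only later rows make up. Full scale, the value 1, is 30 cm for a shift and 90 degrees for a turn. A row lasts 1/8 s, in which the tool goes at most 62.5 mm and 10.7 degrees, less where a joint would pass 70% of its speed; a pose out of reach is approached as far as the arm can. A call with a number of a shift or a turn outside -1 to 1 is refused whole. A call with a gripper value outside its range is refused whole. "hand" is the opening in per cent of the stroke, from 0 (shut) to 100 (fully open), set as the call begins (left out, the last holds). The fingers move at their own pace and stop on an object; "grip_force" is the grip in N (left out, the last holds). Time passes only in rows, so rows that repeat a pose let the fingers close, or fill a call up. It gives the time, the measured TCP pose, the force and the opening at its end, in the units of the state.
- robot.get_state(): the state, without advancing time (a new reading comes with each control period).
- grab_frame(name): name is "scene" or "top" or "wrist"; returns a dict with "color" (480x640x3 uint8, blue, green, red), "z_map" (480x640 float32, mm along the optical axis (not along the pixel's ray), 0 where there is no reading), "vfov" (degrees; the focal length in pixels is half the picture's height over the tangent of half this angle, whatever the lens; pixels are square), "cx", "cy" (the principal point, pixels), "world_to_cam" (4x4, takes a point from world to camera coordinates). Camera axes: x right, y up, looking along -z (the intrinsics and any distortion apply to the point x, -y, -z); pixel columns grow to the right and rows downward; lengths in mm; the calibration is good to about 2 mm. The wrist camera is an equidistant fisheye: a pixel r from the principal point sees the ray r / f radians off the axis. A picture is of the moment at which its call begins.
- robot.hand_in(): hands the job in, once; it reports no verdict.
The state is a dict: "clock": time; "joint_pos": joint angles; "qvel": joint speeds; "joint_torque": joint torques, N m; "ee_pos": TCP position; "tcp_rot": TCP orientation; "contact_force": force on the tool from outside, world axes, zero at the start; "moment": the same for the moment, N m; "grip_width": finger opening in mm.
Only numpy, scipy, OpenCV 4.12 (cv2) and the standard library are available. Lean on these libraries where they do the work, as an engineer would, in place of code of your own. Each camera call takes 0.05 s, during which the arm holds its last target.

## Working session

There is one attempt and no reset: what is moved stays moved. The work goes in short steps, Python scripts to look and compute and a tool call to move; the robot and the scene stay as the last step left them, time stands still between calls to the robot, and variables do not carry over. Pictures are saved under pics/ and viewed, and the job is handed in when it is done.

Besides the shell and the picture viewer there is one more tool, called after ">>>" in YAML: its name, and indented under it one key for each argument. servo_tool: Moves the arm, as the interface text tells. Its arguments: {"type":"object","properties":{"rows":{"type":"string"},"hand":{"type":"number"},"grip_force":{"type":"number"}},"required":["rows"]}

```bash
mkdir -p pics; ls; python3 - <<'E'
from workcell import robot, grab_frame
import cv2,numpy as np
for n in ["scene","top","wrist"]:
    f=grab_frame(n); cv2.imwrite(f"pics/{n}0.png",f["color"]); np.savez(f"{n}0.npz",**{k:v for k,v in f.items()})
    print(n,f["vfov"],f["cx"],f["cy"],np.round(f["world_to_cam"],3).tolist())
s=robot.get_state(); print(s)
E
```

```text
pics
scene 46.194706992681446 320.2907783709062 235.0602027319071 [[-0.864, 0.503, 0.003, 443.036], [-0.418, -0.722, 0.552, 211.632], [0.28, 0.476, 0.834, -1888.135], [0.0, 0.0, 0.0, 1.0]]
top 49.24054882030171 319.341136362595 246.82434398921924 [[0.018, -1.0, 0.015, -4.17], [0.992, 0.02, 0.122, -537.584], [-0.122, 0.013, 0.992, -1285.987], [0.0, 0.0, 0.0, 1.0]]
wrist 65.70646984690485 319.77716221849073 244.42386140597017 [[0.399, -0.917, -0.002, -573.879], [0.872, 0.38, -0.31, 42.978], [0.285, 0.122, 0.951, -390.423], [0.0, 0.0, 0.0, 1.0]]
{'clock': 0.15, 'joint_pos': array([-7.83394971e+01,  1.03900965e+01,  9.21166503e+01,  1.11036787e-03,
        7.75681910e+01, -1.18215715e+01]), 'qvel': array([ 0.01239728, -0.10262329, -0.19293905, -0.079954  ,  0.07454156,
        0.00301818]), 'joint_torque': array([ 1.48632687e-03, -4.34226501e+01, -3.42178094e+01,  7.02751125e-02,
        3.55260924e-02, -6.85839882e-05]), 'ee_pos': array([ 229.04203943, -526.98081424,  238.052494  ]), 'tcp_rot': array([-1.79983587e+02,  7.31263197e-02, -6.65181548e+01]), 'contact_force': array([-1.21381229, -1.3809898 , -0.8157401 ]), 'moment': array([-0.01753033, -0.07429506, -0.00389334]), 'grip_width': 88.40370846422367}
```

View pics/scene0.png

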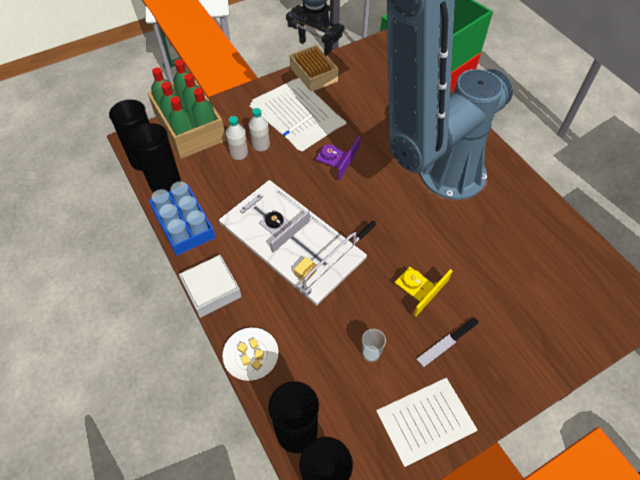

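View pics/top0.png

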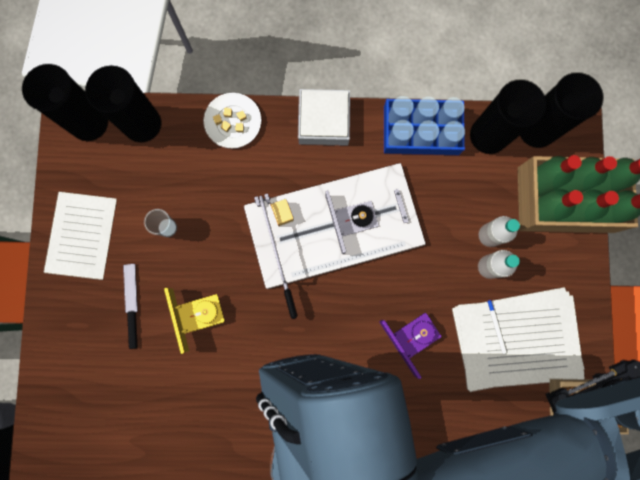

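View pics/wrist0.png

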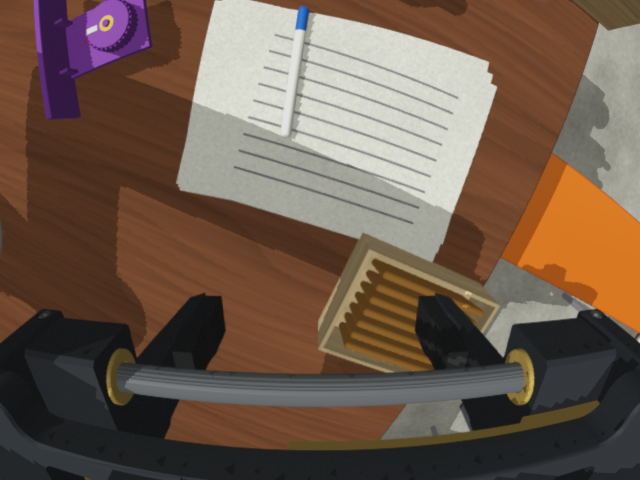

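The scene and top views show the steel fence with the black nut at top (362,215), and the upright plate at about (335,222). The end stop is at about (402,207). The wire runs from (262,198) to (285,285), with the handle at (291,303). The purple look-alike at (415,340) and the yellow one at (200,315) are not on the white slab. I'll confirm in a crop.

```bash
cat > h.py <<'E'
import numpy as np,cv2
def load(n): return dict(np.load(n))
def proj(f,p):
    p=np.atleast_2d(p); W=f["world_to_cam"]; c=p@W[:3,:3].T+W[:3,3]
    F=240/np.tan(np.radians(float(f["vfov"]))/2)
    return np.c_[f["cx"]+F*c[:,0]/-c[:,2], f["cy"]-F*c[:,1]/-c[:,2]]
def ray(f,u,v,fish=False):
    F=240/np.tan(np.radians(float(f["vfov"]))/2)
    a,b=(u-f["cx"])/F,(v-f["cy"])/F
    if fish:
        r=np.hypot(a,b); s=np.sin(r)/max(r,1e-9); d=np.array([a*s,-b*s,-np.cos(r)])
    else: d=np.array([a,-b,-1.0])
    W=f["world_to_cam"];R=W[:3,:3]
    return -R.T@W[:3,3], R.T@d
def onz(f,u,v,z,fish=False):
    o,d=ray(f,u,v,fish); return o+d*(z-o[2])/d[2]
def dep(f,u,v):
    o,d=ray(f,u,v); return o+d*f["z_map"][int(v),int(u)]
E
python3 - <<'E'
from h import *
f=load("top0.npz")
im=f["color"][150:330,230:440]; cv2.imwrite("pics/crop1.png",cv2.resize(im,None,fx=3.8,fy=3.3,interpolation=cv2.INTER_CUBIC)[:600,:800])
c=cv2.resize(f["color"][180:260,310:420],None,fx=7,fy=7,interpolation=cv2.INTER_CUBIC); cv2.imwrite("pics/crop2.png",c)
# board mask
c=f["color"].astype(int); m=((c.min(2)>170)).astype(np.uint8)
m[:150]=0;m[300:]=0;m[:,:235]=0;m[:,435:]=0
m=cv2.morphologyEx(m,cv2.MORPH_OPEN,np.ones((3,3)))
cs,_=cv2.findContours(m,0,2); k=np.vstack([x for x in cs if cv2.contourArea(x)>100])
P=np.array([onz(f,u,v,25)[:2] for u,v in k[:,0]],np.float32)
r=cv2.minAreaRect(P); print(r, cv2.boxPoints(r))
for u,v in [(362,215),(300,250),(380,250)]: print(dep(f,u,v))
E
```

```text
((597.0704345703125, -30.504104614257812), (219.26522827148438, 418.4315490722656), 16.6721248626709) [[ 432.0237   138.46371]
 [ 552.06934 -262.3779 ]
 [ 762.1172  -199.47192]
 [ 642.07153  201.36969]]
[616.21276542 -98.45121961  59.38629013]
[529.65565446  54.67721856  23.5185387 ]
[ 533.13979986 -147.76906228   27.80953986]
```

View pics/crop1.png

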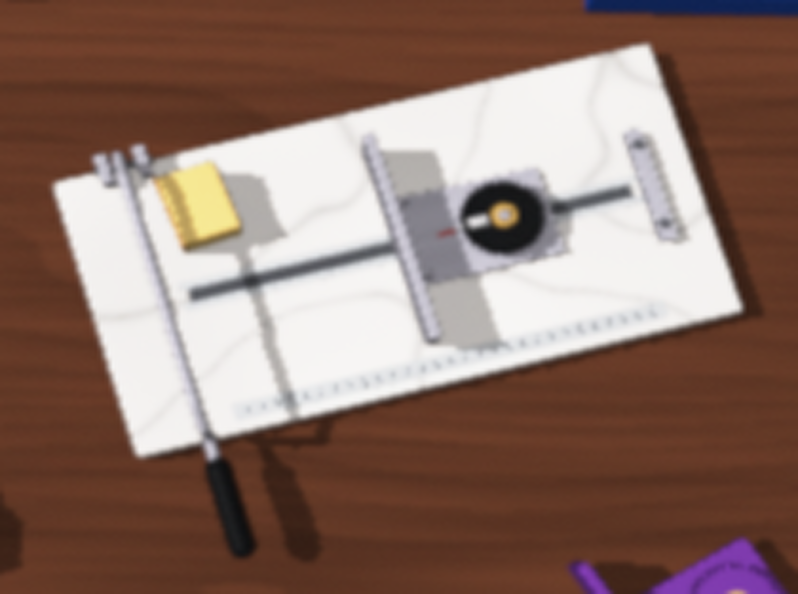

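View pics/crop2.png

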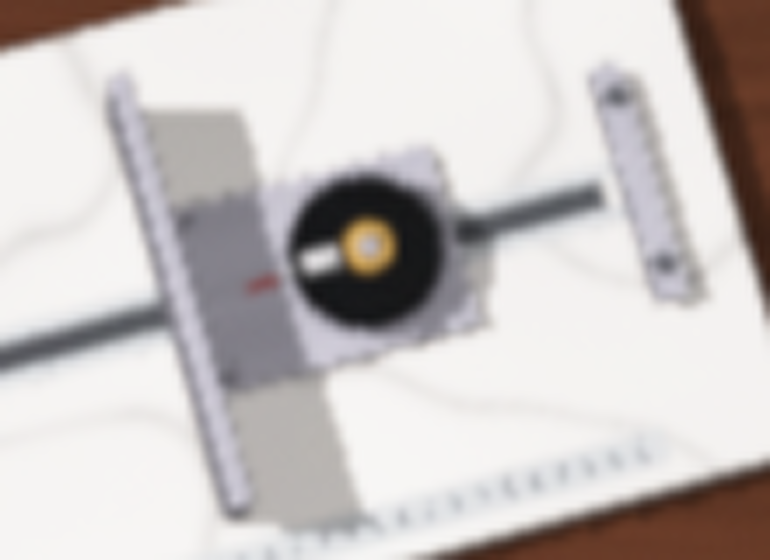

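```bash
python3 - <<'E'
from h import *
a=np.radians(16.67); ex=np.array([np.cos(a),np.sin(a)]); ey=np.array([-ex[1],ex[0]]); C=np.array([597.07,-30.5])
rays=[]
for n,box in [("top0.npz",(335,185,385,245)),("scene0.npz",(255,200,300,240))]:
    f=load(n); c=f["color"].astype(int); x0,y0,x1,y1=box
    m=(c.max(2)<60).astype(np.uint8); mm=np.zeros_like(m); mm[y0:y1,x0:x1]=m[y0:y1,x0:x1]
    cs,_=cv2.findContours(mm,0,2); k=max(cs,key=cv2.contourArea); e=cv2.fitEllipse(k)
    # gold washer
    g=((c[:,:,2]-c[:,:,0]>60)&(c[:,:,2]>120)); gm=np.zeros_like(m); gm[y0:y1,x0:x1]=g[y0:y1,x0:x1]; ys,xs=np.nonzero(gm)
    print(n,e,xs.mean() if len(xs) else None,ys.mean() if len(ys) else None,len(xs))
    for u,v in [e[0],(xs.mean(),ys.mean())]:
        for z in (54,):
            p=onz(f,u,v,z); q=p[:2]-C; print(p,"board",q@ex,q@ey)
    # plate top ends etc
    rays.append(ray(f,xs.mean(),ys.mean()))
A=np.zeros((3,3));b=np.zeros(3)
for o,d in rays:
    d=d/np.linalg.norm(d);P=np.eye(3)-np.outer(d,d);A+=P;b+=P@o
p=np.linalg.solve(A,b);q=p[:2]-C;print("tri",p,q@ex,q@ey)
f=load("top0.npz")
def cr(u,v,z):
    p=onz(f,u,v,z);q=p[:2]-C;return np.round([*p[:2],q@ex,q@ey],1)
k=lambda x,y:(310+x/7,180+y/7)
print("plate ends top",cr(*k(118,85),80),cr(*k(235,500),80))
print("stop",cr(*k(600,85),37),cr(*k(660,290),37))
print("slot ends",cr(*k(595,195),25), cr(190/3.8+230,295/3.3+150,25))
for n,u,v,z in [("b1",497,232,80),("b2",497,265,80),("glass",160,222,45),("cheese",285,212,63)]: print(n,cr(u,v,z))
E
```

```text
top0.npz ((362.1473388671875, 215.39663696289062), (19.111896514892578, 19.458511352539062), 104.87110137939453) 361.969696969697 214.72727272727272 33
[616.22145796 -99.33850449  54.        ] board -1.4003659172850456 -71.43918404764055
[617.91076607 -98.88046395  54.        ] board 0.34933838101191644 -71.48498683238331
scene0.npz ((273.4475402832031, 219.40757751464844), (15.009831428527832, 17.1917667388916), 89.76778411865234) 273.8095238095238 217.57142857142858 21
[623.86133813 -92.4769783   54.        ] board 7.886721981375863 -67.05759654649968
[619.73878011 -97.99460392  54.        ] board 2.354643044697515 -71.16073921647151
tri [618.73563908 -99.39531453  51.39906866] 0.9918548084509059 -72.21482191807881
plate ends top [ 6.676e+02 -9.500e+00  7.360e+01 -1.000e-01] [521.7 -52.4 -78.5   0.6]
stop [ 681.3 -186.1   36.1 -173.3] [ 606.1 -207.9  -42.2 -172.5]
slot ends [ 643.  -186.2   -0.7 -162.4] [555.5 105.9  -0.6 142.6]
b1 [ 577.  -427.9 -133.3 -374.9]
b2 [ 495.8 -425.9 -210.4 -349.8]
glass [590.7 405.2 118.9 419.3]
cheese [619.1  93.   56.6 112. ]
```

>>> servo_tool:
  rows: "0.07 0.09 0 0 0 0.1; 0.14 0.18 0 0 0 0.2; 0.21 0.27 0 0 0 0.3; 0.28 0.36 0 0 0 0.4; 0.35 0.45 0 0 0 0.51; 0.42 0.54 0 0 0 0.62; 0.49 0.63 0 0 0 0.73; 0.56 0.72 0 0 0 0.83; 0.63 0.81 0 0 0 0.924; 0.667 0.853 0 0 0 0.924"
  hand: 0
  grip_force: 10

```text
clock: 1.4
ee_pos: [429.8, -269.8, 237.8]
tcp_rot: [-180.0, 0.1, 16.7]
contact_force: [0.4, -0.5, -0.5]
grip_width: 0.3
```

>>> servo_tool:
  rows: "0.06 0.08 -0.06 0 0 0; 0.12 0.16 -0.12 0 0 0; 0.18 0.24 -0.18 0 0 0; 0.24 0.32 -0.24 0 0 0; 0.3 0.4 -0.3 0 0 0; 0.35 0.45 -0.35 0 0 0; 0.386 0.498 -0.393 0 0 0; 0.386 0.498 -0.45 0 0 0; 0.386 0.498 -0.5 0 0 0; 0.386 0.498 -0.5 0 0 0"

```text
clock: 2.65
ee_pos: [544.1, -120.6, 86.2]
tcp_rot: [-179.9, 0.2, 16.6]
contact_force: [-0.3, -0.3, -0.0]
grip_width: 0.6
```

```bash
python3 - <<'E'
from workcell import robot, grab_frame
import cv2,numpy as np
for n in ["scene","top","wrist"]:
    f=grab_frame(n); np.savez(f"{n}1.npz",**f); cv2.imwrite(f"pics/{n}1.png",f["color"])
im=np.hstack([cv2.resize(cv2.imread("pics/scene1.png")[130:310,200:400],(400,360)),cv2.resize(cv2.imread("pics/top1.png")[130:310,230:430],(400,360))])
cv2.imwrite("pics/st1.png",im)
E
```

```text
(no output)
```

View pics/wrist1.png

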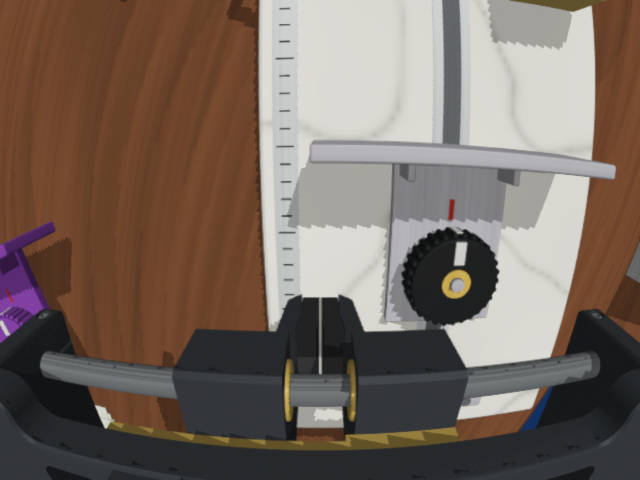

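View pics/st1.png

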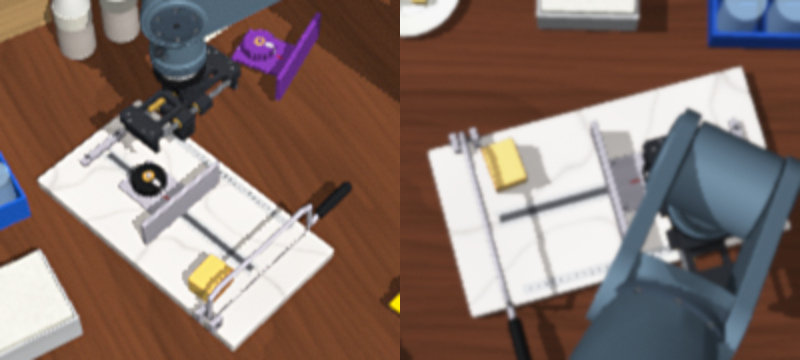

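The wrist view confirms the nut with its stud at (457,285), the white bar towards the red line at (451,208), and the steel plate at (460,160). The shut fingertips are at about (320,350).

```bash
cat >> h.py <<'E'
a_=np.radians(16.67); EX=np.array([np.cos(a_),np.sin(a_)]); EY=np.array([-EX[1],EX[0]]); C0=np.array([597.07,-30.5])
def bd(p): q=np.asarray(p)[:2]-C0; return np.round([q@EX,q@EY],1)
def wproj(f,p):
    W=f["world_to_cam"]; c=W[:3,:3]@np.asarray(p,float)+W[:3,3]; F=240/np.tan(np.radians(float(f["vfov"]))/2)
    t=np.arctan2(np.hypot(c[0],c[1]),-c[2]); r=F*t/np.hypot(c[0],c[1]); return np.array([f["cx"]+r*c[0],f["cy"]-r*c[1]])
E
python3 - <<'E'
from h import *
f=load("wrist1.npz")
p=onz(f,457,285,57,True); print("stud",p,bd(p))
p=onz(f,452,208,33,True); print("red",p,bd(p))
for u,v in [(311,150),(615,171)]: p=onz(f,u,v,80,True); print("plate",p,bd(p))
print("tcp proj",wproj(f,[544.1,-120.6,86.2]))
for u,v in [(404,278),(498,275),(450,323)]: p=onz(f,u,v,52,True); print("rim",bd(p))
E
```

```text
stud [616.78497904 -99.48758136  57.        ] [ -0.9 -71.7]
red [607.11211629 -63.21155981  33.        ] [  0.2 -34.2]
plate [521.06943079 -53.47385584  80.        ] [-79.4  -0.2]
plate [672.52239281  -8.50307794  80.        ] [78.6 -0.6]
tcp proj [318.12612304 312.74298584]
rim [-30.3 -69.1]
rim [ 26.7 -68.6]
rim [  0.6 -98.6]
```

>>> servo_tool:
  rows: "0 0 -0.04 0 0 0; 0 0 -0.08 0 0 0; 0 0 -0.12 0 0 0; 0 0 -0.16 0 0 0; 0.02 0.006 -0.161 0 0 0; 0.04 0.012 -0.161 0 0 0; 0.06 0.018 -0.161 0 0 0; 0.07 0.021 -0.161 0 0 0; 0.08 0.024 -0.161 0 0 0; 0.08 0.024 -0.161 0 0 0"

```text
clock: 4.05
ee_pos: [570.0, -113.8, 40.2]
tcp_rot: [180.0, 0.0, 16.6]
contact_force: [-0.1, -0.1, 0.7]
grip_width: 0.8
```

```bash
python3 - <<'E'
from workcell import robot, grab_frame
import cv2,numpy as np
from h import *
s=robot.get_state(); print(s["ee_pos"],bd(s["ee_pos"]),s["contact_force"])
f=grab_frame("wrist"); cv2.imwrite("pics/w2.png",f["color"][200:440,200:520])
E
```

```text
[ 569.95156904 -113.77678887   40.17484687] [-49.9 -72. ] [-0.12557447 -0.05284917  0.65215557]
```

View pics/w2.png

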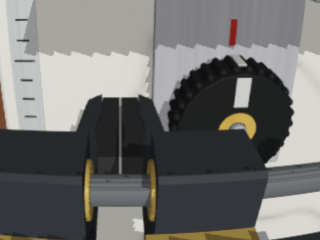

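>>> servo_tool:
  rows: "0.003 0.001 -0.005 0 0 0; 0.006 0.002 -0.005 0 0 0; 0.009 0.003 -0.005 0 0 0; 0.012 0.004 -0.005 0 0 0; 0.015 0.005 -0.005 0 0 0; 0.018 0.006 -0.005 0 0 0; 0.018 0.006 -0.005 0 0 0; 0.018 0.006 -0.005 0 0 0; 0.018 0.006 -0.005 0 0 0; 0.018 0.006 -0.005 0 0 0"

```text
clock: 5.35
ee_pos: [575.1, -112.0, 38.5]
tcp_rot: [-180.0, 0.1, 16.6]
contact_force: [-0.5, -0.0, -0.2]
grip_width: 0.4
```

```bash
cat > st.py <<'E'
from workcell import robot, grab_frame
from h import *
s=robot.get_state(); F=s["contact_force"]; print(round(s["clock"],2),np.round(s["ee_pos"],1),"board",bd(s["ee_pos"]),"F board",np.round([F[:2]@EX,F[:2]@EY,F[2]],2))
E
python3 st.py
```

```text
5.35 [ 575.1 -112.    38.5] board [-44.4 -71.8] F board [-0.46  0.12 -0.19]
```

>>> servo_tool:
  rows: "0.003 0.001 0 0 0 0; 0.006 0.002 0 0 0 0; 0.009 0.003 0 0 0 0; 0.012 0.004 0 0 0 0; 0.012 0.004 0 0 0 0; 0.012 0.004 0 0 0 0; 0.012 0.004 0 0 0 0; 0.012 0.004 0 0 0 0; 0.012 0.004 0 0 0 0; 0.012 0.004 0 0 0 0"

```text
clock: 6.6
ee_pos: [577.2, -111.2, 38.4]
tcp_rot: [-180.0, 0.3, 16.6]
contact_force: [-8.8, -2.3, 4.5]
grip_width: 0.2
```

```bash
python3 st.py
```

```text
6.6 [ 577.2 -111.2   38.4] board [-42.2 -71.6] F board [-9.08  0.31  4.54]
```

```bash
cat > path.py <<'E'
import sys
from workcell import robot
from h import *
# Minkowski path about the nut, s=0 at (-hx-R,0), moving -y first (anticlockwise)
def pt(s,nx,ny,hx,hy,R):
    q=np.pi/2*R; segs=[(hy,'l'),(q,'a'),(2*hx,'l'),(q,'a'),(2*hy,'l'),(q,'a'),(2*hx,'l'),(q,'a'),(hy,'l')]
    L=sum(a for a,_ in segs); s=s%L
    p=np.array([-hx-R,0.]); n=np.array([-1.,0.])  # n outward normal at contact
    for l,k in segs:
        t=np.array([-n[1],n[0]]) # tangent anticlockwise
        d=min(s,l)
        if k=='l': p=p+t*d
        else:
            a=d/R; n2=n*np.cos(a)+t*np.sin(a); p=p+R*(n2-n); n=n2
        s-=d
        if s<=0: break
        if k=='a': n=np.round(n)
    return p+[nx,ny],n
def rows(s0,step,n=10,z=38.5,nx=-0.5,ny=-71.6,hx=14.3,hy=9,R=28.5,pen=1.2,final_hold=0):
    st=robot.get_state(); e=st["ee_pos"]; out=[]
    for i in range(n):
        s=s0+step*min(i+1,n-final_hold)
        p,nn=pt(s,nx,ny,hx,hy,R); p=p-pen*nn
        w=C0+p[0]*EX+p[1]*EY; d=(np.array([*w,z])-e)/300
        out.append("%.3f %.3f %.3f 0 0 0"%tuple(d))
    print("s end",s,"L",4*(hx+hy)+2*np.pi*R,"target",np.round(p,1),"normal",np.round(nn,2)); print("; ".join(out))
E
python3 -c "
from path import *
rows(0,3,pen=1.2)"
```

```text
s end 30 L 272.2707812546182 target [-35.  -98.9] normal [-0.74 -0.67]
0.003 -0.009 0.000 0 0 0; 0.006 -0.019 0.000 0 0 0; 0.009 -0.029 0.000 0 0 0; 0.012 -0.038 0.000 0 0 0; 0.016 -0.046 0.000 0 0 0; 0.021 -0.054 0.000 0 0 0; 0.027 -0.062 0.000 0 0 0; 0.034 -0.069 0.000 0 0 0; 0.041 -0.075 0.000 0 0 0; 0.049 -0.080 0.000 0 0 0
```

>>> servo_tool:
  rows: "0.003 -0.009 0 0 0 0; 0.006 -0.019 0 0 0 0; 0.009 -0.029 0 0 0 0; 0.012 -0.038 0 0 0 0; 0.016 -0.046 0 0 0 0; 0.021 -0.054 0 0 0 0; 0.027 -0.062 0 0 0 0; 0.034 -0.069 0 0 0 0; 0.041 -0.075 0 0 0 0; 0.049 -0.08 0 0 0 0"

```text
clock: 7.85
ee_pos: [592.0, -135.7, 38.4]
tcp_rot: [-180.0, 0.3, 16.6]
contact_force: [-4.3, -2.3, 0.6]
grip_width: 0.3
```

```bash
cat > look.py <<'E'
import sys
from workcell import grab_frame
from h import *
n=sys.argv[1]
f=grab_frame("wrist"); np.savez(f"w{n}.npz",**f)
cv2.imwrite(f"pics/w{n}.png",cv2.resize(f["color"][120:440,180:600],None,fx=1.5,fy=1.5))
E
python3 st.py; python3 look.py 3
```

```text
7.85 [ 592.  -135.7   38.4] board [-35.  -99.3] F board [-4.79 -0.97  0.63]
```

View pics/w3.png

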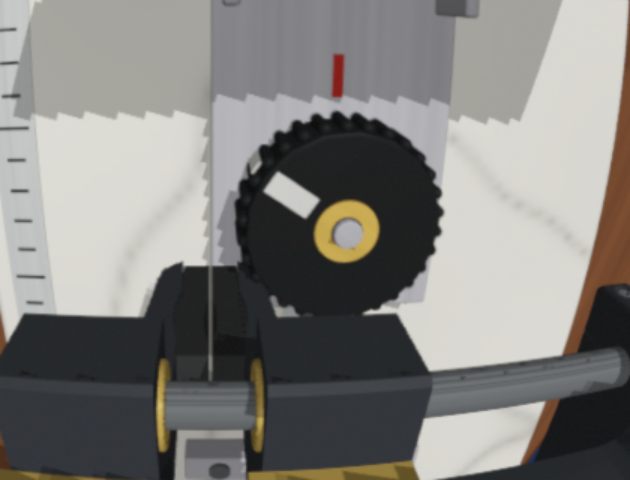

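The bar now points to upper left at (291,194), about 60° anticlockwise, as expected for 30 mm of rim travel with no slip.

```bash
cat > ang.py <<'E'
import sys
from h import *
f=load(sys.argv[1]); z=float(sys.argv[2]) if len(sys.argv)>2 else 55
c=f["color"].astype(int); N=C0-0.5*EX+(float(sys.argv[3]) if len(sys.argv)>3 else -71.6)*EY
ys,xs=np.nonzero((c.min(2)>150)&(c.max(2)-c.min(2)<40))
P=np.array([onz(f,u,v,z,True)[:2] for u,v in zip(xs,ys)])-N
r=np.hypot(*P.T); k=(r>9)&(r<23)
Q=P[k]@np.c_[EX,EY]; m=Q.mean(0); print("n",k.sum(),"bar mean",m.round(1),"angle acw from +y",round(float(np.degrees(np.arctan2(-m[0],m[1])))%360,1))
E
python3 ang.py w3.npz; python3 -c "
from path import *
rows(30,5,pen=1.2)"
```

```text
n 489 bar mean [-14.4   9. ] angle acw from +y 58.2
s end 80 L 272.2707812546182 target [  11.4 -107.9] normal [-0. -1.]
0.013 -0.005 0.000 0 0 0; 0.028 -0.009 0.000 0 0 0; 0.044 -0.011 0.000 0 0 0; 0.060 -0.010 0.000 0 0 0; 0.076 -0.006 0.000 0 0 0; 0.092 -0.001 0.000 0 0 0; 0.108 0.003 0.000 0 0 0; 0.124 0.008 0.000 0 0 0; 0.140 0.013 0.000 0 0 0; 0.155 0.018 0.000 0 0 0
```

>>> servo_tool:
  rows: "0.013 -0.005 0 0 0 0; 0.028 -0.009 0 0 0 0; 0.044 -0.011 0 0 0 0; 0.06 -0.01 0 0 0 0; 0.076 -0.006 0 0 0 0; 0.092 -0.001 0 0 0 0; 0.108 0.003 0 0 0 0; 0.124 0.008 0 0 0 0; 0.14 0.013 0 0 0 0; 0.155 0.018 0 0 0 0"

```text
clock: 9.15
ee_pos: [640.5, -132.9, 39.4]
tcp_rot: [179.7, 0.1, 16.6]
contact_force: [1.7, -10.2, -1.9]
grip_width: 0.3
```

```bash
python3 st.py; python3 look.py 4; python3 ang.py w4.npz;  python3 -c "
from path import *
rows(80,5,pen=1.2)"
```

```text
9.15 [ 640.5 -132.9   39.4] board [  12.2 -110.5] F board [ -1.3  -10.27  -1.9 ]
n 408 bar mean [ -5.5 -16.3] angle acw from +y 161.3
s end 130 L 272.2707812546182 target [ 41.1 -77.7] normal [ 1. -0.]
0.008 0.012 -0.003 0 0 0; 0.023 0.019 -0.003 0 0 0; 0.035 0.029 -0.003 0 0 0; 0.046 0.041 -0.003 0 0 0; 0.055 0.054 -0.003 0 0 0; 0.061 0.069 -0.003 0 0 0; 0.065 0.084 -0.003 0 0 0; 0.065 0.100 -0.003 0 0 0; 0.063 0.116 -0.003 0 0 0; 0.059 0.132 -0.003 0 0 0
```

View pics/w4.png

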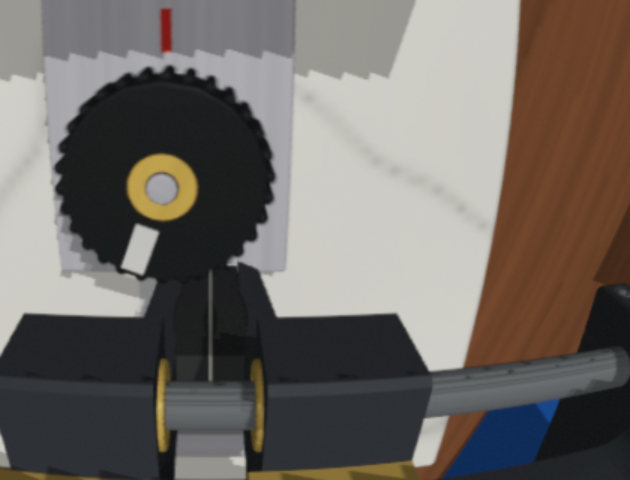

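```bash
python3 -c "
from path import *
rows(82,5.2,pen=1.2,hy=10.5)"
```

```text
s end 134.0 L 278.2707812546182 target [ 41.1 -76.7] normal [ 1. -0.]
0.012 0.008 -0.003 0 0 0; 0.026 0.016 -0.003 0 0 0; 0.039 0.026 -0.003 0 0 0; 0.050 0.039 -0.003 0 0 0; 0.058 0.053 -0.003 0 0 0; 0.064 0.069 -0.003 0 0 0; 0.067 0.085 -0.003 0 0 0; 0.066 0.102 -0.003 0 0 0; 0.063 0.118 -0.003 0 0 0; 0.058 0.135 -0.003 0 0 0
```

>>> servo_tool:
  rows: "0.012 0.008 -0.003 0 0 0; 0.026 0.016 -0.003 0 0 0; 0.039 0.026 -0.003 0 0 0; 0.05 0.039 -0.003 0 0 0; 0.058 0.053 -0.003 0 0 0; 0.064 0.069 -0.003 0 0 0; 0.067 0.085 -0.003 0 0 0; 0.066 0.102 -0.003 0 0 0; 0.063 0.118 -0.003 0 0 0; 0.058 0.135 -0.003 0 0 0"

```text
clock: 10.45
ee_pos: [659.7, -91.2, 39.2]
tcp_rot: [179.7, -0.1, 16.6]
contact_force: [6.9, 1.0, 1.2]
grip_width: 0.8
```

```bash
python3 st.py; python3 look.py 5; python3 ang.py w5.npz;  python3 -c "
from path import *
rows(134,5,pen=1.2,hy=10.5)"
```

```text
10.45 [659.7 -91.2  39.2] board [ 42.6 -76.1] F board [ 6.86 -0.99  1.16]
n 278 bar mean [17.2 -0.2] angle acw from +y 269.2
s end 184 L 278.2707812546182 target [ 23.5 -35.6] normal [0.36 0.93]
-0.008 0.010 -0.002 0 0 0; -0.013 0.026 -0.002 0 0 0; -0.018 0.042 -0.002 0 0 0; -0.023 0.057 -0.002 0 0 0; -0.031 0.071 -0.002 0 0 0; -0.042 0.083 -0.002 0 0 0; -0.054 0.093 -0.002 0 0 0; -0.068 0.101 -0.002 0 0 0; -0.083 0.106 -0.002 0 0 0; -0.099 0.108 -0.002 0 0 0
```

View pics/w5.png

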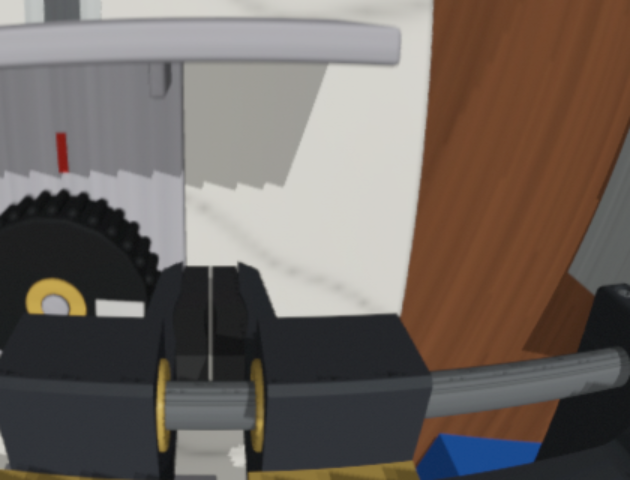

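>>> servo_tool:
  rows: "-0.008 0.01 -0.002 0 0 0; -0.013 0.026 -0.002 0 0 0; -0.018 0.042 -0.002 0 0 0; -0.023 0.057 -0.002 0 0 0; -0.031 0.071 -0.002 0 0 0; -0.042 0.083 -0.002 0 0 0; -0.054 0.093 -0.002 0 0 0; -0.068 0.101 -0.002 0 0 0; -0.083 0.106 -0.002 0 0 0; -0.099 0.108 -0.002 0 0 0"

```text
clock: 11.75
ee_pos: [629.3, -57.9, 38.4]
tcp_rot: [179.7, -0.1, 16.6]
contact_force: [0.5, 0.2, 0.7]
grip_width: 0.6
```

```bash
python3 st.py; python3 -c "
from path import *
rows(184,5,pen=1.2,hy=10.5)"
```

```text
11.75 [629.3 -57.9  38.4] board [ 23.  -35.5] F board [0.51 0.1  0.69]
s end 234 L 278.2707812546182 target [-25.1 -35.8] normal [-0.38  0.93]
-0.014 -0.000 0.000 0 0 0; -0.030 -0.003 0.000 0 0 0; -0.046 -0.008 0.000 0 0 0; -0.062 -0.013 0.000 0 0 0; -0.078 -0.017 0.000 0 0 0; -0.094 -0.022 0.000 0 0 0; -0.110 -0.027 0.000 0 0 0; -0.125 -0.032 0.000 0 0 0; -0.140 -0.038 0.000 0 0 0; -0.153 -0.047 0.000 0 0 0
```

```bash
python3 look.py 6; python3 ang.py w6.npz 56 ; python3 -c "
from path import *
print(bd(robot.get_state()['ee_pos']),[ (s,pt(s,.2,-73,15,10,28.5)) for s in (183,186,189)])
rows(184,5,pen=1.2,hy=10,nx=.2,ny=-73,hx=15)"
```

```text
n 0 bar mean [nan nan] angle acw from +y nan
[ 22.5 -35.2] [(183, (array([ 26.209095 , -36.7121734]), array([0.38628404, 0.92237988]))), (186, (array([ 23.38612675, -35.70096469]), array([0.28723252, 0.95786089]))), (189, (array([ 20.47253721, -34.99195917]), array([0.18500131, 0.98273827])))]
s end 234 L 279.07078125461817 target [-23.9 -37.3] normal [-0.33  0.94]
-0.006 -0.005 0.001 0 0 0; -0.022 -0.008 0.001 0 0 0; -0.038 -0.013 0.001 0 0 0; -0.054 -0.018 0.001 0 0 0; -0.070 -0.023 0.001 0 0 0; -0.086 -0.028 0.001 0 0 0; -0.102 -0.032 0.001 0 0 0; -0.118 -0.037 0.001 0 0 0; -0.133 -0.043 0.001 0 0 0; -0.146 -0.051 0.001 0 0 0ang.py:8: RuntimeWarning: Mean of empty slice.
  Q=P[k]@np.c_[EX,EY]; m=Q.mean(0); print("n",k.sum(),"bar mean",m.round(1),"angle acw from +y",round(float(np.degrees(np.arctan2(-m[0],m[1])))%360,1))
  ret = um.true_divide(
```

View pics/w6.png

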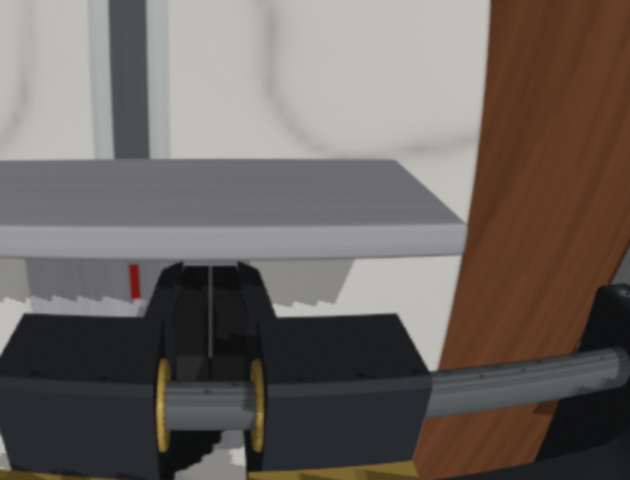

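The plate is at (230,235) with the finger in the gap clear of it, and the nut is hidden. I'm continuing over the +y side with the corrected nut centre.

>>> servo_tool:
  rows: "-0.006 -0.005 0 0 0 0; -0.022 -0.008 0 0 0 0; -0.038 -0.013 0 0 0 0; -0.054 -0.018 0 0 0 0; -0.07 -0.023 0 0 0 0; -0.086 -0.028 0 0 0 0; -0.102 -0.032 0 0 0 0; -0.118 -0.037 0 0 0 0; -0.133 -0.043 0 0 0 0; -0.146 -0.051 0 0 0 0"

```text
clock: 13.05
ee_pos: [583.9, -72.1, 38.2]
tcp_rot: [179.9, 0.0, 16.7]
contact_force: [-1.6, 4.8, 4.5]
grip_width: 0.8
```

```bash
python3 st.py;  python3 -c "
from path import *
rows(234,5.3,pen=1.2,hy=10,nx=.2,ny=-73,hx=15)"
```

```text
13.05 [583.9 -72.1  38.2] board [-24.5 -36.1] F board [-0.16  5.03  4.54]
s end 287.0 L 279.07078125461817 target [-42.1 -80.9] normal [-1.  0.]
-0.010 -0.014 0.001 0 0 0; -0.020 -0.028 0.001 0 0 0; -0.028 -0.043 0.001 0 0 0; -0.033 -0.059 0.001 0 0 0; -0.034 -0.076 0.001 0 0 0; -0.033 -0.093 0.001 0 0 0; -0.028 -0.109 0.001 0 0 0; -0.023 -0.126 0.001 0 0 0; -0.018 -0.143 0.001 0 0 0; -0.013 -0.160 0.001 0 0 0
```

>>> servo_tool:
  rows: "-0.01 -0.014 0.001 0 0 0; -0.02 -0.028 0.001 0 0 0; -0.028 -0.043 0.001 0 0 0; -0.033 -0.059 0.001 0 0 0; -0.034 -0.076 0.001 0 0 0; -0.033 -0.093 0.001 0 0 0; -0.028 -0.109 0.001 0 0 0; -0.023 -0.126 0.001 0 0 0; -0.018 -0.143 0.001 0 0 0; -0.013 -0.16 0.001 0 0 0"

```text
clock: 14.3
ee_pos: [579.6, -120.8, 38.2]
tcp_rot: [179.9, 0.1, 16.7]
contact_force: [-5.2, 0.3, 2.1]
grip_width: 0.5
```

```bash
python3 st.py; python3 look.py 7; python3 ang.py w7.npz 57
```

```text
14.3 [ 579.6 -120.8   38.2] board [-42.7 -81.4] F board [-4.88  1.73  2.08]
n 0 bar mean [nan nan] angle acw from +y nanang.py:8: RuntimeWarning: Mean of empty slice.
  Q=P[k]@np.c_[EX,EY]; m=Q.mean(0); print("n",k.sum(),"bar mean",m.round(1),"angle acw from +y",round(float(np.degrees(np.arctan2(-m[0],m[1])))%360,1))
  ret = um.true_divide(
```

View pics/w7.png

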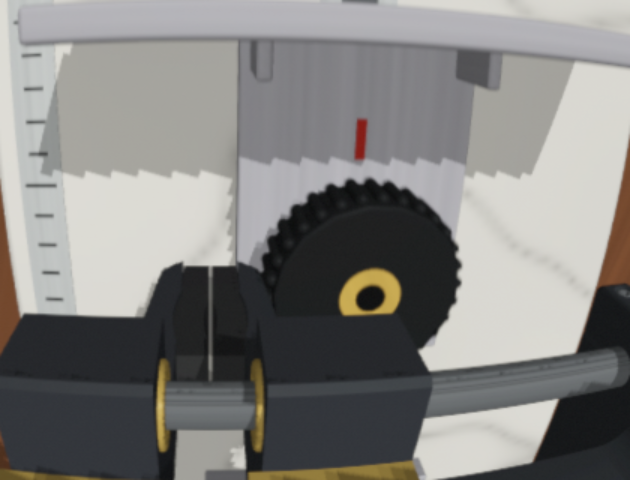

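```bash
python3 -c "
from path import *
rows(287.3,3,pen=1.0,hy=10,nx=.2,ny=-73,hx=15,final_hold=3)"
```

```text
s end 308.3 L 279.07078125461817 target [ -36.3 -100.2] normal [-0.78 -0.62]
0.003 -0.006 0.001 0 0 0; 0.006 -0.015 0.001 0 0 0; 0.011 -0.024 0.001 0 0 0; 0.016 -0.032 0.001 0 0 0; 0.023 -0.039 0.001 0 0 0; 0.030 -0.046 0.001 0 0 0; 0.037 -0.051 0.001 0 0 0; 0.037 -0.051 0.001 0 0 0; 0.037 -0.051 0.001 0 0 0; 0.037 -0.051 0.001 0 0 0
```

>>> servo_tool:
  rows: "0.003 -0.006 0.001 0 0 0; 0.006 -0.015 0.001 0 0 0; 0.011 -0.024 0.001 0 0 0; 0.016 -0.032 0.001 0 0 0; 0.023 -0.039 0.001 0 0 0; 0.03 -0.046 0.001 0 0 0; 0.037 -0.051 0.001 0 0 0; 0.037 -0.051 0.001 0 0 0; 0.037 -0.051 0.001 0 0 0; 0.037 -0.051 0.001 0 0 0"

```text
clock: 15.6
ee_pos: [591.2, -136.8, 38.7]
tcp_rot: [179.8, 0.1, 16.6]
contact_force: [0.5, 0.2, 0.6]
grip_width: 0.5
```

```bash
python3 st.py; python3 look.py 8; python3 ang.py w8.npz 57.5
```

```text
15.6 [ 591.2 -136.8   38.7] board [ -36.1 -100.1] F board [0.55 0.07 0.58]
n 360 bar mean [15.7 -7.3] angle acw from +y 245.1
```

View pics/w8.png

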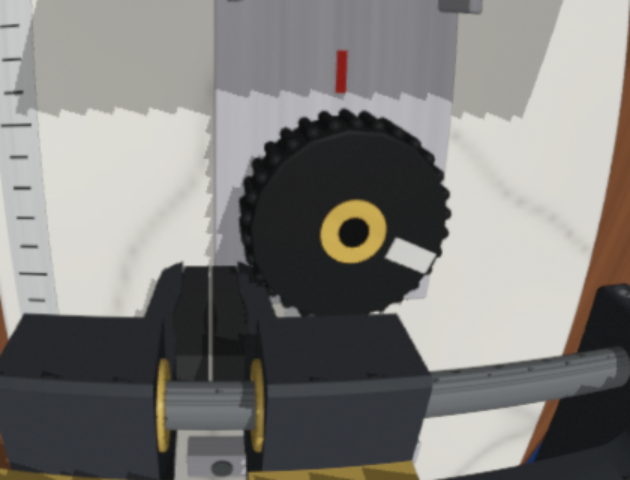

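```bash
python3 -c "
from h import *
for n in ('w3','w7','w8'):
    f=load(n+'.npz');c=f['color'].astype(int);ys,xs=np.nonzero((c[:,:,2]>120)&(c[:,:,1]<50)&(c[:,:,0]<60)); print(n,len(xs),bd(onz(f,xs.mean(),ys.mean(),33,True)))
from path import *
K=dict(nx=.2,ny=-73,hx=15,hy=10,R=28.5)
e=robot.get_state()['ee_pos']
P=[(pt(308,**K)[0]+[-10,0])]
p,n=pt(-25,**K)
P+= [np.array([-54,-85]),np.array([-54,-70]),p+12*n,p+5*n]
print(p,n,[((C0+q[0]*EX+q[1]*EY-e[:2])/300).round(3) for q in P])
"
```

```text
w3 148 [ -0.3 -35.3]
w7 141 [ -0.4 -35. ]
w8 154 [ -0.4 -34.8]
[-39.44291551 -48.68299209] [-0.8646637   0.50235115] [array([-0.035, -0.012]), array([-0.071,  0.031]), array([-0.086,  0.079]), array([-0.099,  0.17 ]), array([-0.076,  0.165])]
```

Fence is unmoved (red line at y about -35 in all views), and the nut is at about 605°. I'm backing off and going round to the upper -x side for one last stroke of about 57 mm.

>>> servo_tool:
  rows: "-0.035 -0.012 0 0 0 0; -0.071 0.031 0 0 0 0; -0.078 0.055 0 0 0 0; -0.086 0.079 0 0 0 0; -0.09 0.11 0 0 0 0; -0.095 0.14 0 0 0 0; -0.099 0.17 0 0 0 0; -0.085 0.167 0 0 0 0; -0.076 0.165 0 0 0 0; -0.076 0.165 0 0 0 0"

```text
clock: 16.9
ee_pos: [568.8, -87.7, 38.8]
tcp_rot: [179.8, 0.0, 16.6]
contact_force: [-0.2, -0.0, 0.1]
grip_width: 0.3
```

```bash
python3 st.py;  python3 -c "
from path import *
K=dict(pen=1.3,hy=10,nx=.2,ny=-73,hx=15)
rows(-27,2.5,**K)"
```

```text
16.9 [568.8 -87.7  38.8] board [-43.5 -46.7] F board [-0.15  0.03  0.12]
s end -2.0 L 279.07078125461817 target [-42. -71.] normal [-1.  0.]
0.019 -0.005 -0.001 0 0 0; 0.017 -0.013 -0.001 0 0 0; 0.017 -0.021 -0.001 0 0 0; 0.017 -0.029 -0.001 0 0 0; 0.017 -0.037 -0.001 0 0 0; 0.019 -0.044 -0.001 0 0 0; 0.021 -0.052 -0.001 0 0 0; 0.023 -0.060 -0.001 0 0 0; 0.026 -0.068 -0.001 0 0 0; 0.028 -0.076 -0.001 0 0 0
```

>>> servo_tool:
  rows: "0.019 -0.005 0 0 0 0; 0.017 -0.013 0 0 0 0; 0.017 -0.021 0 0 0 0; 0.017 -0.029 0 0 0 0; 0.017 -0.037 0 0 0 0; 0.019 -0.044 0 0 0 0; 0.021 -0.052 0 0 0 0; 0.023 -0.06 0 0 0 0; 0.026 -0.068 0 0 0 0; 0.028 -0.076 0 0 0 0"

```text
clock: 18.15
ee_pos: [576.6, -110.9, 38.6]
tcp_rot: [179.8, 0.1, 16.6]
contact_force: [-5.1, 0.8, 1.7]
grip_width: 0.3
```

```bash
python3 st.py; python3 look.py 9; python3 ang.py w9.npz 57.7;  python3 -c "
from path import *
K=dict(pen=1.3,hy=10,nx=.2,ny=-73,hx=15)
rows(-2,3.2,**K)"
```

```text
18.15 [ 576.6 -110.9   38.6] board [-42.7 -71.2] F board [-4.64  2.25  1.73]
n 309 bar mean [16.8  3.5] angle acw from +y 281.9
s end 30.0 L 279.07078125461817 target [ -35.6 -100.6] normal [-0.76 -0.65]
0.005 -0.008 -0.000 0 0 0; 0.008 -0.018 -0.000 0 0 0; 0.011 -0.028 -0.000 0 0 0; 0.014 -0.039 -0.000 0 0 0; 0.018 -0.048 -0.000 0 0 0; 0.022 -0.057 -0.000 0 0 0; 0.028 -0.065 -0.000 0 0 0; 0.035 -0.073 -0.000 0 0 0; 0.042 -0.080 -0.000 0 0 0; 0.050 -0.086 -0.000 0 0 0
```

View pics/w9.png

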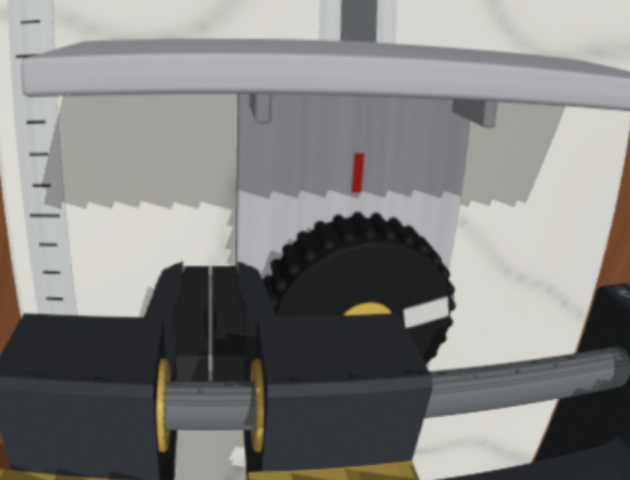

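```bash
python3 -c "
from path import *
K=dict(pen=1.8,hy=10,nx=.2,ny=-73,hx=15)
rows(-2,3.5,**K)"
```

```text
s end 33.0 L 279.07078125461817 target [ -33.3 -102.3] normal [-0.69 -0.72]
0.007 -0.009 -0.000 0 0 0; 0.010 -0.020 -0.000 0 0 0; 0.013 -0.031 -0.000 0 0 0; 0.017 -0.042 -0.000 0 0 0; 0.021 -0.052 -0.000 0 0 0; 0.027 -0.061 -0.000 0 0 0; 0.034 -0.069 -0.000 0 0 0; 0.041 -0.077 -0.000 0 0 0; 0.050 -0.084 -0.000 0 0 0; 0.059 -0.089 -0.000 0 0 0
```

>>> servo_tool:
  rows: "0.007 -0.009 0 0 0 0; 0.01 -0.02 0 0 0 0; 0.013 -0.031 0 0 0 0; 0.017 -0.042 0 0 0 0; 0.021 -0.052 0 0 0 0; 0.027 -0.061 0 0 0 0; 0.034 -0.069 0 0 0 0; 0.041 -0.077 0 0 0 0; 0.05 -0.084 0 0 0 0; 0.059 -0.089 0 0 0 0"

```text
clock: 19.45
ee_pos: [594.9, -138.0, 38.8]
tcp_rot: [179.8, 0.1, 16.6]
contact_force: [-1.4, -0.6, 0.3]
grip_width: 0.0
```

```bash
python3 st.py; python3 look.py 10; python3 ang.py w10.npz 57.8
```

```text
19.45 [ 594.9 -138.    38.8] board [ -32.9 -102.3] F board [-1.49 -0.2   0.31]
n 535 bar mean [ 3.  16.5] angle acw from +y 349.8
```

View pics/w10.png

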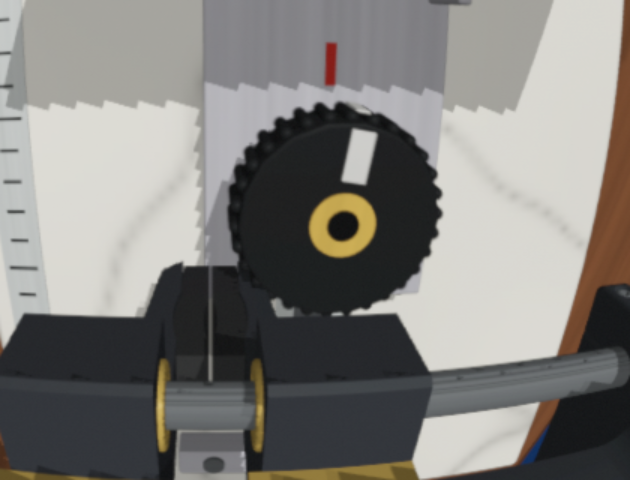

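The bar is at (360,157), 10° short of the red line, so the nut is at about 710°, within tolerance. I'm withdrawing, then going over the plate to its wire side.

>>> servo_tool:
  rows: "-0.04 -0.04 0 0 0 0; -0.06 -0.06 0 0 0 0; -0.06 -0.06 0.08 0 0 0; -0.06 -0.06 0.16 0 0 0; -0.06 -0.03 0.24 0 0 0; -0.055 0.1 0.28 0 0 0; -0.05 0.22 0.28 0 0 0; -0.045 0.34 0.28 0 0 0; -0.04 0.45 0.28 0 0 0; -0.035 0.501 0.28 0 0 0"

```text
clock: 20.75
ee_pos: [584.4, 13.1, 123.0]
tcp_rot: [179.8, 0.1, 16.7]
contact_force: [0.0, -0.1, -0.5]
grip_width: 0.5
```

```bash
python3 st.py; python3 - <<'E'
from workcell import grab_frame
from h import *
f=grab_frame("wrist"); np.savez("w11.npz",**f); s=grab_frame("scene"); np.savez("scene11.npz",**s)
cv2.imwrite("pics/w11.png",np.hstack([cv2.resize(f["color"],(400,300)),cv2.resize(s["color"][150:330,200:440],(400,300))]))
E
```

```text
20.75 [584.4  13.1 123. ] board [ 0.4 45.4] F board [ 0.   -0.11 -0.47]
```

View pics/w11.png

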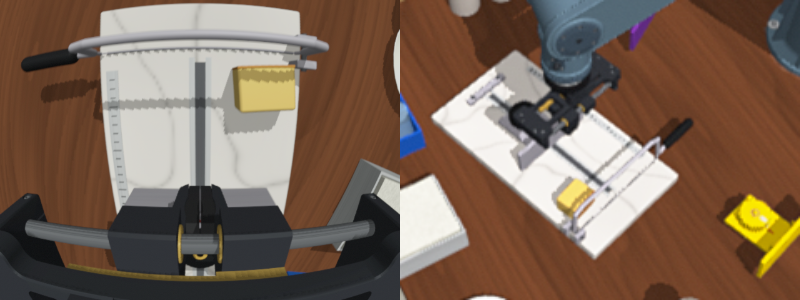

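Wrist view: the finger is between the plate and the wire, with the cheese at (265,88) and the bow clear. Descending and approaching.

>>> servo_tool:
  rows: "0 0 -0.06 0 0 0; 0 0 -0.12 0 0 0; 0 0 -0.18 0 0 0; 0 0 -0.24 0 0 0; 0 0 -0.28 0 0 0; 0 0 -0.28 0 0 0; 0.012 -0.04 -0.28 0 0 0; 0.024 -0.08 -0.28 0 0 0; 0.027 -0.09 -0.28 0 0 0; 0.027 -0.09 -0.28 0 0 0"

```text
clock: 22.1
ee_pos: [593.0, -14.8, 39.2]
tcp_rot: [179.8, 0.0, 16.6]
contact_force: [-0.6, 0.6, -0.3]
grip_width: 0.4
```

```bash
python3 st.py
```

```text
22.1 [593.  -14.8  39.2] board [ 0.7 16.2] F board [-0.45  0.73 -0.31]
```

>>> servo_tool:
  rows: "0.002 -0.008 0 0 0 0; 0.005 -0.016 0 0 0 0; 0.008 -0.025 0 0 0 0; 0.011 -0.035 0 0 0 0; 0.014 -0.045 0 0 0 0; 0.017 -0.055 0 0 0 0; 0.02 -0.065 0 0 0 0; 0.023 -0.075 0 0 0 0; 0.026 -0.085 0 0 0 0; 0.029 -0.095 0 0 0 0"

```text
clock: 23.35
ee_pos: [600.9, -41.3, 39.3]
tcp_rot: [180.0, 0.1, 16.7]
contact_force: [-4.4, 7.0, 6.0]
grip_width: 0.6
```

```bash
python3 st.py; python3 look.py 12
```

```text
23.35 [600.9 -41.3  39.3] board [  0.5 -11.4] F board [-2.16  7.96  5.98]
```

View pics/w12.png

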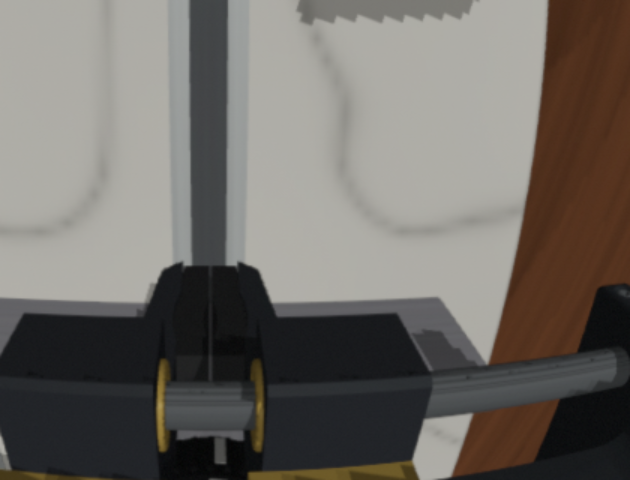

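The plate moves ahead of the fingers at (220,310) with 8 N, as expected. Continuing.

>>> servo_tool:
  rows: "0.003 -0.011 0 0 0 0; 0.006 -0.021 0 0 0 0; 0.009 -0.031 0 0 0 0; 0.012 -0.041 0 0 0 0; 0.015 -0.051 0 0 0 0; 0.018 -0.061 0 0 0 0; 0.021 -0.071 0 0 0 0; 0.024 -0.081 0 0 0 0; 0.027 -0.091 0 0 0 0; 0.03 -0.1 0 0 0 0"

```text
clock: 24.65
ee_pos: [609.3, -69.6, 39.3]
tcp_rot: [-179.9, 0.1, 16.7]
contact_force: [-4.0, 7.5, 4.7]
grip_width: 0.6
```

```bash
python3 st.py
```

```text
24.65 [609.3 -69.6  39.3] board [  0.5 -41. ] F board [-1.68  8.31  4.7 ]
```

Now a slow final 11 mm, watching for the stop.

>>> servo_tool:
  rows: "0.001 -0.005 0 0 0 0; 0.002 -0.009 0 0 0 0; 0.003 -0.013 0 0 0 0; 0.005 -0.017 0 0 0 0; 0.006 -0.021 0 0 0 0; 0.008 -0.025 0 0 0 0; 0.009 -0.029 0 0 0 0; 0.01 -0.032 0 0 0 0; 0.011 -0.035 0 0 0 0; 0.011 -0.035 0 0 0 0"

```text
clock: 25.9
ee_pos: [611.9, -78.5, 39.3]
tcp_rot: [-179.7, 0.2, 16.8]
contact_force: [-3.4, 6.1, 5.3]
grip_width: 0.3
```

```bash
python3 st.py
```

```text
25.9 [611.9 -78.5  39.3] board [  0.5 -50.2] F board [-1.5   6.86  5.28]
```

>>> servo_tool:
  rows: "0.001 -0.005 0 0 0 0; 0.002 -0.008 0 0 0 0; 0.003 -0.011 0 0 0 0; 0.004 -0.014 0 0 0 0; 0.005 -0.016 0 0 0 0; 0.005 -0.016 0 0 0 0; 0.005 -0.016 0 0 0 0; 0.005 -0.016 0 0 0 0; 0.005 -0.016 0 0 0 0; 0.005 -0.016 0 0 0 0"

```text
clock: 27.15
ee_pos: [612.0, -78.9, 39.3]
tcp_rot: [-179.4, 0.3, 16.8]
contact_force: [-5.8, 17.4, 10.0]
grip_width: 0.6
```

```bash
python3 st.py
```

```text
27.15 [612.  -78.9  39.3] board [  0.4 -50.6] F board [-0.59 18.39 10.  ]
```

Force rose to 18 N with only 0.4 mm of motion, so the fence is against the stop at the expected place (-50). I'm backing off, lifting, and clearing the view.

>>> servo_tool:
  rows: "-0.005 0.016 0 0 0 0; -0.014 0.046 0 0 0 0; -0.024 0.08 0 0 0 0; -0.024 0.08 0.1 0 0 0; -0.024 0.08 0.2 0 0 0; -0.024 0.08 0.3 0 0 0; -0.1 0.06 0.4 0 0 0; -0.25 0.03 0.45 0 0 0; -0.4 0 0.5 0 0 0; -0.5 0 0.5 0 0 0"

```text
clock: 28.4
ee_pos: [461.0, -79.4, 190.5]
tcp_rot: [-179.5, 0.2, 16.8]
contact_force: [0.9, 0.6, 0.7]
grip_width: 0.5
```

>>> servo_tool:
  rows: "-0.1 -0.15 0 0 0 0; -0.15 -0.3 0 0 0 0; -0.2 -0.45 0 0 0 0; -0.2 -0.6 0 0 0 0; -0.2 -0.75 0 0 0 0; -0.2 -0.9 0 0 0 0; -0.2 -1 0 0 0 0; -0.2 -1 0 0 0 0; -0.2 -1 0 0 0 0; -0.2 -1 0 0 0 0"

```text
clock: 29.65
ee_pos: [401.1, -378.0, 190.4]
tcp_rot: [-179.4, 0.2, 16.8]
contact_force: [0.2, 0.3, -0.3]
grip_width: 0.5
```

```bash
python3 st.py; python3 - <<'E'
from workcell import grab_frame
from h import *
f=grab_frame("top"); np.savez("top13.npz",**f); s=grab_frame("scene")
cv2.imwrite("pics/f13.png",np.vstack([np.hstack([cv2.resize(f["color"][150:330,230:440],(400,343)),cv2.resize(s["color"][150:330,200:410],(400,343))])]))
cv2.imwrite("pics/t13.png",f["color"])
cv2.imwrite("pics/c13.png",cv2.resize(f["color"][180:260,310:420],None,fx=7,fy=7,interpolation=cv2.INTER_CUBIC))
E
```

```text
29.65 [ 401.1 -378.   190.4] board [-287.4 -276.7] F board [ 0.3   0.25 -0.33]
```

View pics/t13.png

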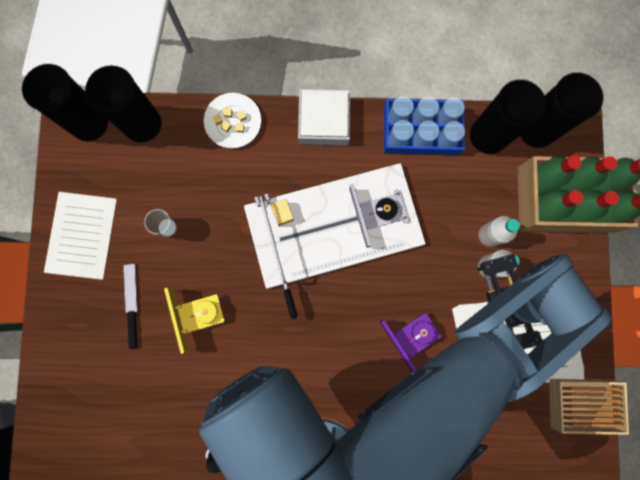

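View pics/c13.png

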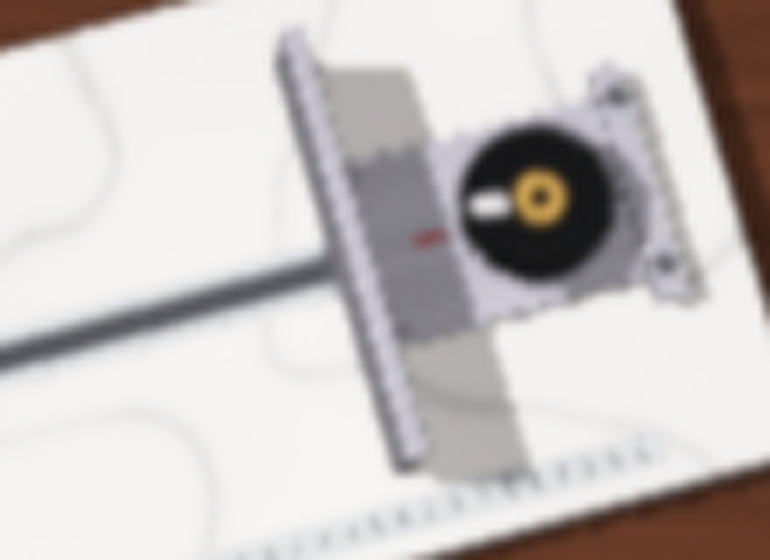

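The foot meets the end stop at (610,190) in the crop, the bar is within about 10° of the red line, the bow is down and the cheese is unmoved. One numeric check, then I hand in.

```bash
python3 - <<'E'
from h import *
from workcell import robot
f=load("top13.npz"); p=onz(f,310+540/7,180+197/7,58); print("nut",p,bd(p))
a=load("top0.npz")["color"].astype(int);b=f["color"].astype(int)
for n,(x0,y0,x1,y1) in dict(cheese=(270,195,300,230),handle=(280,285,300,320),knife=(120,260,142,352),glass=(140,205,180,240),b1=(475,215,522,248),bow=(250,190,290,290)).items(): print(n,np.abs(a-b)[y0:y1,x0:x1].mean().round(2))
print(robot.get_state()["contact_force"]); print(robot.hand_in())
E
```

```text
nut [ 635.16338351 -161.32172788   58.        ] [  -1.  -136.3]
cheese 0.34
handle 0.49
knife 0.48
glass 0.45
b1 0.44
bow 0.32
[ 0.47614966 -0.27008898 -0.696086  ]
the job is handed in; nothing more can be done
None
```

I eased the black nut two turns and then pushed the fence home against the end stop. The job was handed in at about 30 s of the 72 s.

- **Nut:** With the shut fingertips on the knurled rim, I rolled it anticlockwise to about 710° (1.97 turns). The white bar ends about 10° short of the red line. I counted the turns by watching the bar in the wrist camera along the way, except for one hidden stretch. There the rim travel and the stud sinking below the nut's top confirmed the second turn. The fingers lost contact for a moment on the plate side, which cost about 15° that the last stroke on the near side made up.
- **Fence:** I only pushed it after that. It slid with about 8 N of drag, then the force rose to 18 N with only 0.4 mm more movement. The last top view shows the foot against the stop. The nut axis measured at board y = -136, against -135 for home, which is within the 2 mm calibration.
- **Everything else:** The cheese, bow and handle, knife, glass and one water bottle look the same in the top view before and after. The arm hid the second bottle and part of the sheets with the pen. I did not check the pen, and I saw no contact there. The robot was touching nothing at hand-in (force under 1 N).

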